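Load the capacitor carrier and hang it on the latching peg

ROBOT

A 6-joint arm with a two-finger parallel gripper is mounted at the origin on the work surface. World frame = base frame: x ahead of the robot, y to its left, z up, the work surface at z = 0. Lengths are in mm, angles in degrees, forces in N, time in s.
With the tool pointing down it reaches from about 300 to 850 mm from the base axis. Payload 4.2 kg.
Tool frame: the origin (TCP) lies midway between the tips of the shut fingers; the grasp point (between the pads) lies 19 mm behind it; z points along the fingers, y is the line along which they close (so a half turn about z gives the same grasp; the last joint's range is limited). The gripper opens to 91 mm and grips with 3 to 60 N. Pads are 32 mm wide; open, the fingers measure 118 mm over their backs; the gripper's body (76 mm by 178 mm) begins 60 mm behind the grasp point.
Start: joints at [-66.52, 18.312, 89.639, -0, 72.044, -1.146], TCP at [239.601, -522.718, 213.976] pointing down, gripper open.
Joint ranges: [-177.97, 177.97], [-48.28, 115.42], [12.27, 149.76], [-77.06, 257.06], [2.81, 150.46], [-146.56, 146.56]. Speed limits (degrees/s): [147.25, 147.25, 180, 180, 180, 180].

INTERFACE

Orientations are given as [roll, pitch, yaw] about the fixed x, y, z axes, in that order (R = Rz(yaw) Ry(pitch) Rx(roll)).
In Python, from workcell import env gives the robot as it stands.
- The arm moves only by the shell command python3 drive.py 'ROWS' [OPENING] [FORCE]. ROWS is a JSON list of rows, 1 to 8 of them, each an object with the fields pos (a list: dx, dy, dz in mm), rotvec (a list: a rotation vector rx, ry, rz in degrees); a field left out counts as zero; each row shifts and turns the commanded pose from where the row before left it, along the tool's axes as they then stand; what a row does not reach is not made up. A row lasts 1/10 s, in which the tool goes at most 50 mm and 8.59 degrees, less where a joint would pass 70% of its speed; a pose out of reach is approached as far as the arm can. OPENING is the finger opening in mm, set as the command begins (- or left out keeps the last). The fingers move at their own pace and stop on an object; FORCE is the grip in N (left out, the last holds). Time passes only in rows, so rows that do not move let the fingers close. It prints the time, the measured TCP pose, the force, the opening and the grip force at its end. Input that does not fit is refused with a message, and nothing moves.
- env.state(): the state, without advancing time (a new reading comes with each control period).
- env.grab_frame(name): name is "side" or "top"; returns the picture (480x640x3 uint8, blue, green, red); there is no depth.
- env.camera_model(name): a dict with "fx", "fy", "cx", "cy" (pixels), "T" (4x4, takes a point from camera to world coordinates). Camera axes: x right, y up, looking along -z (the intrinsics and any distortion apply to the point x, -y, -z); pixel columns grow to the right and rows downward; lengths in mm; the calibration is good to about 2 mm. A picture is of the moment at which its call begins. camera_model takes no time and is no camera call.
- env.job_done(): hands the job in; it is judged then, once.
The state is a dict: "time_s": time; "qpos": joint angles; "qvel": joint speeds; "effort": joint torques, N m; "ee_pos": TCP position; "ee_rot": TCP orientation; "force": force on the tool from outside, world axes, zero at the start; "torque": the same for the moment, N m; "gripper_width": finger opening in mm; "gripper_force": force on a finger pad.
Only numpy, scipy, OpenCV 4.12 (cv2) and the standard library are available. Lean on these libraries where they do the work, as an engineer would, in place of code of your own. Each camera call takes 0.05 s, during which the arm holds its last target. There are 200 camera calls.

TASK

Put the two motor capacitors upright into the carrier, one in each of its two pockets, and hang the carrier by its eye on the peg of the steel stand, pushed in past the gravity flap so that the flap has dropped shut again behind the eye and the carrier hangs free and still. Leave the bottle, the solder spool, the tape roll and the amber jar where they stand.

Things in the scene. Friction and masses are not known exactly. Their poses are not given: they have to be found in the camera images.
- stand: Dark steel stand fixed to the bench; yaw varies. Origin: bench level, centre of the 24 x 24 mm post, 232 mm high. A round peg, 10 mm diameter, sticks out level along the stand's -x at z = 170 mm, from the post's face (x = -12) to x = -138 mm. Above it a gallows bar 12 mm wide, z 222 to 232 mm, out to x = -128. Foot plate 150 x 90 x 8 mm, x -110 to +40; nothing else beside or below the peg.
- peg_tip (a point): Centre of the peg's free end (stand frame x = -138, y = 0, z = 170 mm).
- flap_hinge (a point): Middle of the flap's hinge line (stand frame x = -122, y = 0, z = 216 mm; the line runs along y). An eye pushed along the peg towards the post lifts the flap; with eye and peg centred the flap falls clear behind the plate once the plate's middle is past stand x = -80 mm. The rear pocket meets the post at x = -57 mm.
- flap (a joint): Angle of the gravity flap (rad): 0 = hanging shut, growing as its lower edge swings towards the post (stand +x) and up, to 1.45; it cannot swing outwards. Aluminium plate 22 mm wide (y), 4 mm thick, 37 mm long, 30 g; shut, its lower edge is 4 mm above the top of the peg. It swings freely and falls shut by itself.
- carrier: Loose grey plastic carrier, about 0.2 kg empty, standing on the bench. Origin: centre of its underside, z up. An upright plate 8 mm thick (x), 140 wide (y), 108 high, with an eye near its top; on each face (+x, -x) one open-topped pocket with 3 mm walls, 36 mm high, reaching out to x = +-45 and y = +-25 mm. Both faces are alike, so a half turn makes no difference.
- eye (a point): Centre of the carrier's round eye, 30 mm diameter, through the plate along x (carrier frame 0, 0, 78 mm; 15 mm of plate above it). Hanging on the peg it rests 10 mm below the peg's axis.
- pocket_1 (a point): Middle of the inner floor of the +x pocket (carrier frame 23, 0, 4 mm). Inside 38 mm (x) by 44 mm (y).
- pocket_2 (a point): Middle of the inner floor of the -x pocket (carrier frame -23, 0, 4 mm). Inside 38 mm (x) by 44 mm (y).
- shoulder_1 (a point): Top edge of the plate's +y shoulder (carrier frame 0, 52, 108 mm). From y = 25 to 70 mm the plate is bare and can be gripped from above across its 8 mm; a grip here passes beside the flap and gallows.
- shoulder_2 (a point): The same on the -y shoulder (carrier frame 0, -52, 108 mm).
- cap_a: Motor capacitor: upright aluminium can with a black sleeve, 30 mm diameter, 64 mm high (in a pocket its top is 68 mm above the carrier's underside, below the eye), about 60 g. Origin: centre of its underside.
- cap_b: The second capacitor, the same as cap_a.
- bottle: Bystander: white plastic bottle, 50 mm diameter, 150 mm high, origin at the centre of its underside.
- spool: Bystander: black solder spool standing on its flange, 54 mm diameter, 41 mm high, origin at the centre of its underside.
- jar: Bystander: amber glass jar with a black cap, 36 mm diameter, 95 mm high, standing close to one shoulder of the carrier. Origin at the centre of its underside.
- tape: Bystander: paper tape roll lying flat, 66 mm outside diameter, 24 mm high, origin at the centre of its underside.

How it is judged:
By the outcome, as a careful person would: the job done as asked, in the order asked, and still so for the second after the job is handed in, with the robot touching nothing.
It also fails if it takes over 72 s, if anything falls off the work surface, if the arm or the gripper's body presses on something with over 40 N, if the wrist force passes 120 N, or if a joint passes its speed limit or range.

## Working session

There is one attempt and no reset: what is moved stays moved. The work goes in short steps, Python scripts to look and compute and a shell command to move; the robot and the scene stay as the last step left them, time stands still between calls to the robot, and variables do not carry over. Pictures are saved under pics/ and viewed, at most 10 in all, crops included, and the job is handed in when it is done.

```bash
ls; mkdir -p pics; python3 - <<'E'
from workcell import env
import cv2
for n in("side","top"):
    cv2.imwrite(f"pics/{n}0.png",env.grab_frame(n)); m=env.camera_model(n); print({k:(v if k!='T' else [[round(float(a),3) for a in r] for r in v]) for k,v in m.items()})
s=env.state(); print(s['time_s'],s['ee_pos'],s['ee_rot'],s['force'])
E
```

```text
drive.py
pics
workcell.py
{'fx': 524.3178758868049, 'fy': 524.3178758868049, 'cx': 319.34855369167207, 'cy': 244.43996224031133, 'T': [[-1.0, -0.021, -0.012, 528.671], [0.002, -0.554, 0.832, 993.856], [-0.024, 0.832, 0.554, 808.209], [0.0, 0.0, 0.0, 1.0]]}
{'fx': 610.289838444195, 'fy': 610.289838444195, 'cx': 319.08790481297126, 'cy': 251.349562767372, 'T': [[0.016, 0.992, -0.129, 399.447], [-1.0, 0.016, 0.005, 17.576], [0.007, 0.129, 0.992, 1467.701], [0.0, 0.0, 0.0, 1.0]]}
0.1 [ 239.41250348 -522.28016586  213.20741291] [-1.79909452e+02 -1.41821401e-03  2.46262604e+01] [-0.73727959 -0.28165647  0.37234198]
```
View pics/side0.png

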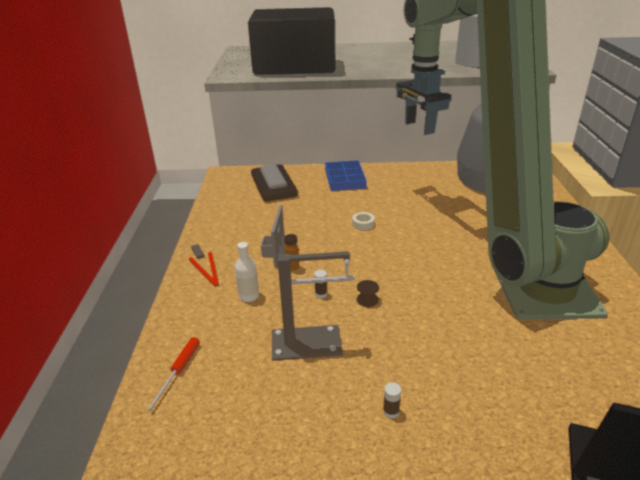

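View pics/top0.png

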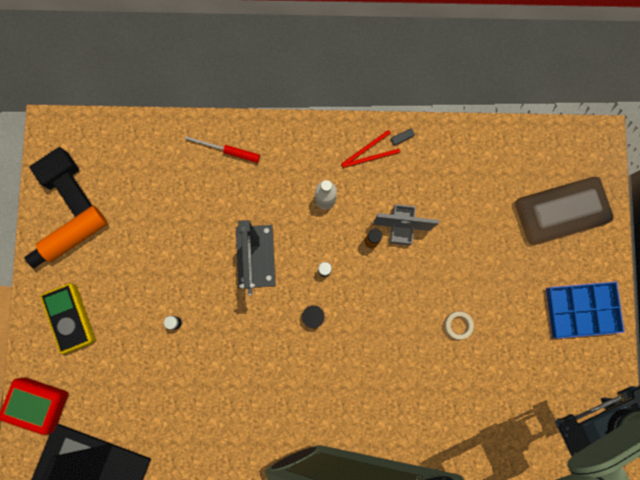

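The top view shows the stand with its post at about (245,230) and its peg running to (250,290), towards -x. The carrier is at (403,225) and the jar at (374,238), by the +y shoulder. The caps are at (325,269) and (172,323), the spool at (313,317), the bottle at (325,195) and the tape at (459,326). The side view agrees, with the peg tip near (352,279) and a cap at (392,400).

```bash
cat > h.py <<'E'
from workcell import env
import numpy as np, cv2
M={n:env.camera_model(n) for n in("side","top")}
def ray(n,u,v):
    m=M[n];T=np.array(m["T"]);d=np.array([(u-m["cx"])/m["fx"],-(v-m["cy"])/m["fy"],-1.])
    return T[:3,3],T[:3,:3]@d
def onz(n,u,v,z):
    o,d=ray(n,u,v);return o+d*(z-o[2])/d[2]
def tri(a,b):
    (o,d),(p,e)=ray("top",*a),ray("side",*b)
    s=np.linalg.lstsq(np.c_[d,-e],p-o,rcond=None)[0]
    A,B=o+d*s[0],p+e*s[1];return (A+B)/2,np.linalg.norm(A-B)
def proj(n,P):
    m=M[n];c=np.linalg.inv(np.array(m["T"]))@np.r_[P,1];return np.array([m["cx"]-m["fx"]*c[0]/c[2],m["cy"]+m["fy"]*c[1]/c[2]])
E
python3 - <<'E'
from h import *
np.set_printoptions(precision=1,suppress=True)
t=cv2.imread("pics/top0.png");s=cv2.imread("pics/side0.png")
def blobs(im,mask,box):
    x0,y0,x1,y1=box;k=np.zeros(im.shape[:2],np.uint8);k[y0:y1,x0:x1]=255;k&=mask.astype(np.uint8)*255
    n,l,st,c=cv2.connectedComponentsWithStats(k)
    return [(st[i],c[i]) for i in range(1,n) if st[i][4]>15]
hs=cv2.cvtColor(t,cv2.COLOR_BGR2HSV);hS=cv2.cvtColor(s,cv2.COLOR_BGR2HSV)
w=(hs[...,1]<60)&(hs[...,2]>130);wS=(hS[...,1]<60)&(hS[...,2]>110)
for b in((305,255,345,285),(155,305,190,340)):
    for st,c in blobs(t,w,b): print("cap top",st,c,onz("top",*c,64))
for b in((310,265,332,300),(380,380,405,420)):
    for st,c in blobs(s,wS,b): print("cap side",st,c,onz("side",*c,64))
g=(hs[...,1]<70)&(hs[...,2]<150)
for b in((370,195,445,250),):
    for st,c in blobs(t,g,b): print("grey",st,c)
print(proj("top",[*onz("top",325,269,64)[:2],64]))
cv2.imwrite("pics/c1.png",cv2.resize(t[195:305,230:330],None,fx=5,fy=5,interpolation=cv2.INTER_CUBIC))
a=cv2.resize(t[190:260,360:450],None,fx=8,fy=8,interpolation=cv2.INTER_CUBIC);cv2.imwrite("pics/c2.png",a)
b=cv2.resize(s[200:360,230:370],None,fx=3.7,fy=3.7,interpolation=cv2.INTER_CUBIC);cv2.imwrite("pics/c3.png",b)
E
```

```text
cap top [319 262  12  13 127] [324.6 268.3] [542.9  -2.1  64. ]
cap top [164 316  13  13 137] [170.1 322.1] [413.9 348.5  64. ]
cap side [310 270  22  13 174] [320.5 276.7] [541.9  12.4  64. ]
cap side [317 294   9   4  21] [321.  295.5] [540.9  81.8  64. ]
cap side [385 383  16  19 255] [392.3 391.8] [414.4 357.6  64. ]
cap side [385 413  13   5  28] [390.8 415.2] [422.8 408.4  64. ]
grey [ 374  205   65   40 1221] [403.3 223.3]
grey [370 229  11  14 129] [374.8 235.4]
[325. 269.]
```

View pics/c1.png

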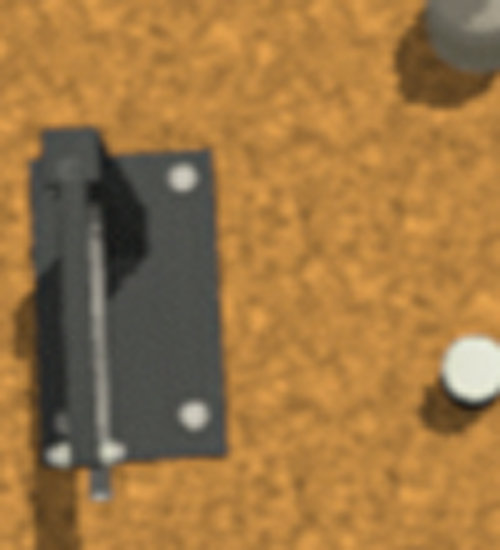

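View pics/c2.png

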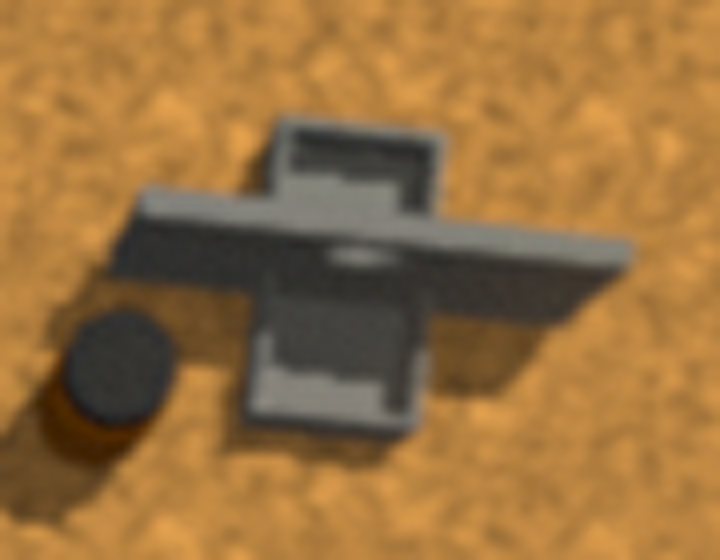

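View pics/c3.png

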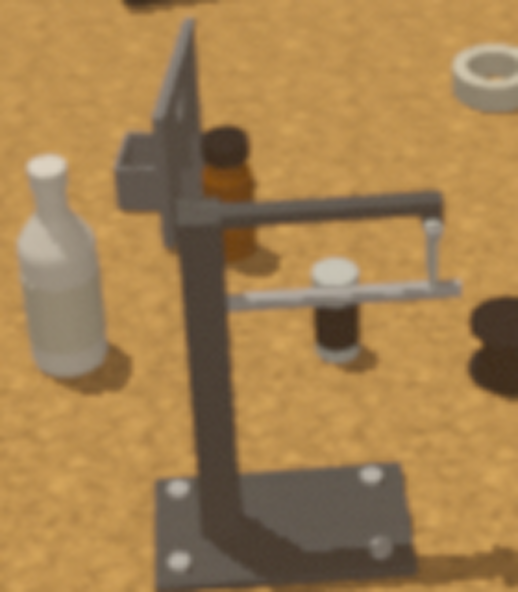

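The crops show these positions in crop pixels:
- **c1:** foot plate corners about (30,160), (210,150), (227,455) and (45,465), with the peg tip at (100,488).
- **c2:** plate top strip from (138,201) to (629,254), pocket rim corners (275,118), (443,135), (415,432) and (247,415), and the jar cap at (119,367).
- **c3:** flap hanging shut at (433,255), with the peg tip at (458,289).

```bash
python3 - <<'E'
from h import *
np.set_printoptions(precision=1,suppress=True)
c1=lambda x,y:(230+(x+.5)/5-.5,195+(y+.5)/5-.5)
c2=lambda x,y:(360+(x+.5)/8-.5,190+(y+.5)/8-.5)
c3=lambda x,y:(230+(x+.5)/3.7-.5,200+(y+.5)/3.7-.5)
P=[onz("top",*c1(*p),8)[:2] for p in((30,160),(210,150),(227,455),(45,465))]
print("foot",*P)
f=(P[0]+P[1]-P[2]-P[3]);y1=np.degrees(np.arctan2(f[1],f[0]));f=P[0]-P[1]+P[3]-P[2];y2=np.degrees(np.arctan2(-f[0],f[1]))
print("yaws",y1,y2,"ctr",np.mean(P,0))
for y in(y1,(y1+y2)/2):
    c,s=np.cos(np.radians(y)),np.sin(np.radians(y));o=np.mean(P,0)+35*np.array([c,s]);print("origin",o,"tip",o-138*np.array([c,s]))
print("tip top",onz("top",*c1(100,492),170),"near post",onz("top",*c1(95,215),170),"tri",tri(c1(100,492),c3(459,289)))
tip2=onz("side",*c3(459,289),170);print("tip side",tip2)
print("hinge side",onz("side",*c3(433,228),216))
L,R=onz("top",*c2(138,201),108),onz("top",*c2(629,254),108)
d=L-R;print("plate",L,R,np.linalg.norm(d),"yaw",np.degrees(np.arctan2(-d[0],d[1])),"ctr",(L+R)/2)
Q=[onz("top",*c2(*p),36)[:2] for p in((275,118),(443,135),(415,432),(247,415))]
print("rim",*Q,np.mean(Q,0)); d=Q[0]-Q[1]+Q[3]-Q[2];print(np.degrees(np.arctan2(-d[0],d[1])),np.linalg.norm(d)/2,np.linalg.norm(Q[0]-Q[3]))
print("jar",onz("top",*c2(119,367),95))
# side checks of carrier plate top corners
print("plate side near/far", onz("side",*c3(160,118),108),onz("side",*c3(191,22),108))
for n,u in(("spool",(313,317)),):print(n,onz("top",*u,41))
print("bottle",onz("top",326,187,150))
E
```

```text
foot [646.7 214.1] [653.  127.1] [505.1 115.1] [499. 202.]
yaws 4.638791406413528 4.125727791694839 ctr [575.9 164.6]
origin [610.8 167.4] tip [473.3 156.2]
origin [610.8 167.2] tip [473.2 156.7]
tip top [476.8 157.8 170. ] near post [595.7 163.6 170. ] tri (array([475.2, 158. , 170.3]), np.float64(3.253563865597306))
tip side [473.5 157.8 170. ]
hinge side [488.1 165.  216. ]
plate [ 662.4 -118.1  108. ] [ 649.5 -257.2  108. ] 139.68716107675655 yaw -5.304675445824776 ctr [ 655.9 -187.7  108. ]
rim [ 702.2 -166.2] [ 697.9 -216.4] [ 608.1 -207.7] [ 612.4 -157.9] [ 655.1 -187.1]
-4.910959872390959 50.232935085942984 90.26568060533073
jar [ 616.8 -114.2   95. ]
plate side near/far [ 660.  -121.2  108. ] [ 646.6 -253.   108. ]
spool [431.1  22.8  41. ]
bottle [714.5  -1.5 150. ]
```

Two views and the known sizes agree: plate width 139.7 mm against 140, rim 50.2 x 90.3 against 50 x 90, and the peg tip triangulates to z = 170.3. I take the following values:

| Item | Position (mm) | Yaw (deg) |
|---|---|---|
| Carrier | (655.5, -187.4) | -5.1 |
| Stand | (610.8, 167.3) | 4.4 |
| Cap A | (543, -2) | – |
| Cap B | (414, 348.5) | – |

I start with cap A.

```bash
cat > to.py <<'E'
# usage: to.py x y z yaw -> turn about tool z, then shift in tool axes after the turn
import sys; from h import *
from scipy.spatial.transform import Rotation as R
x,y,z,w=map(float,sys.argv[1:5]); s=env.state(); r=R.from_euler("xyz",s["ee_rot"],degrees=True)
t=R.from_euler("xyz",[180,0,w],degrees=True)
print("turn",np.round((r.inv()*t).as_rotvec(degrees=True),2),"shift",np.round(t.inv().apply(np.array([x,y,z])-s["ee_pos"]),1),"t",round(s["time_s"],2))
E
python3 drive.py '[{"rotvec":[0,0,7.43]},{"rotvec":[0,0,7.43]},{"rotvec":[0,0,7.43]},{"rotvec":[0,0,7.43]}]' 91 20
python3 drive.py '[{"pos":[19.7,-41.9,0]},{"pos":[19.7,-41.9,0]},{"pos":[19.7,-41.9,0]},{"pos":[19.7,-41.9,0]},{"pos":[19.7,-41.9,0]},{"pos":[19.7,-41.9,0]},{"pos":[19.7,-41.9,0]},{"pos":[19.7,-41.9,0]}]'
python3 drive.py '[{"pos":[19.7,-41.9,0]},{"pos":[19.7,-41.9,0]},{"pos":[19.7,-41.9,0]},{"pos":[19.7,-41.9,0]},{"pos":[19.7,-41.9,0]},{},{}]'
python3 to.py 542.9 -2.1 38 -5.1
```

```text
time_s: 0.5
ee_pos: [239.5, -522.4, 213.4]
ee_rot: [-179.9, 0.0, -5.4]
force: [-0.0, 0.5, 0.7]
gripper_width: 91.0
gripper_force: 0.0
time_s: 1.3
ee_pos: [426.7, -201.0, 213.8]
ee_rot: [180.0, 0.0, -5.1]
force: [0.5, -0.4, 0.8]
gripper_width: 91.1
gripper_force: 0.0
time_s: 2.0
ee_pos: [542.8, -2.2, 213.2]
ee_rot: [180.0, 0.1, -5.0]
force: [0.5, -0.9, 0.1]
gripper_width: 90.8
gripper_force: 0.0
turn [0.04 0.1  0.14] shift [ 1.000e-01 -1.000e-01  1.752e+02] t 2.0
```

```bash
python3 drive.py '[{"pos":[0,0,45]},{"pos":[0,0,45]},{"pos":[0,0,45]},{"pos":[0,0,40]},{}]'
python3 drive.py '[{},{},{},{},{},{}]' 20 20
python3 drive.py '[{"pos":[0,0,-40]},{"pos":[0,0,-40]},{"pos":[0,0,-40]},{"pos":[0,0,-40]},{},{}]'
python3 to.py 678.4 -189.5 198 -5.1
python3 - <<'E'
from h import *
t=env.grab_frame("top");s=env.grab_frame("side");cv2.imwrite("pics/t1.png",t);cv2.imwrite("pics/s1.png",s)
p=env.state()["ee_pos"];print(p)
u,v=proj("side",p).astype(int);print(u,v);a=cv2.resize(s[v-50:v+60,u-60:u+60],None,fx=3,fy=3)
u,v=proj("top",p).astype(int);print(u,v);b=cv2.resize(t[v-55:v+55,u-60:u+60],None,fx=3,fy=3)
cv2.imwrite("pics/c4.png",np.hstack([a,b]))
E
```

```text
time_s: 2.5
ee_pos: [537.7, -4.3, 34.3]
ee_rot: [179.9, 0.7, -5.2]
force: [-0.8, 0.6, 0.0]
gripper_width: 90.9
gripper_force: 0.0
time_s: 3.1
ee_pos: [543.3, -2.9, 39.5]
ee_rot: [180.0, -0.1, -5.1]
force: [0.2, 0.0, 0.2]
gripper_width: 45.6
gripper_force: 0.0
time_s: 3.7
ee_pos: [543.2, -2.8, 199.7]
ee_rot: [-180.0, -0.1, -5.1]
force: [0.5, -0.1, -1.3]
gripper_width: 20.4
gripper_force: 0.0
turn [-0.   -0.11  0.01] shift [151.2 173.9   1.7] t 3.7
[541.98789436  -2.83836613 197.55810275]
319 224
325 262
```

View pics/c4.png

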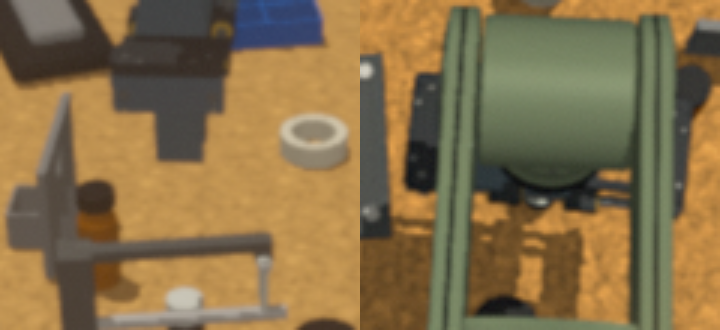

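The fingers were still closing, at about 75 mm/s, when I lifted, so the grasp came away empty. In the side view the cap still stands behind the peg, at about (183,297) in the crop. I'll check whether it moved.

```bash
python3 - <<'E'
from h import *
a=cv2.imread("pics/side0.png");b=cv2.imread("pics/s1.png")
d=cv2.absdiff(a,b)[262:305,308:335].max(2);print(d.max(),(d>20).sum())
E
python3 drive.py '[{},{},{},{},{}]' 60 20
python3 to.py 542.9 -2.1 38 -5.1
```

```text
67 53
time_s: 4.3
ee_pos: [543.0, -2.9, 198.8]
ee_rot: [180.0, 0.0, -5.1]
force: [0.5, 0.2, 0.5]
gripper_width: 57.0
gripper_force: 0.0
turn [0.01 0.02 0.01] shift [ -0.2  -0.8 160.8] t 4.3
```

```bash
python3 - <<'E'
from h import *
a=cv2.imread("pics/side0.png");b=cv2.imread("pics/s1.png")
cv2.imwrite("pics/c5.png",np.hstack([cv2.resize(i[255:310,300:345],None,fx=8,fy=8,interpolation=cv2.INTER_NEAREST) for i in(a,b)]))
for i in(a,b):
    h=cv2.cvtColor(i[262:305,308:335],cv2.COLOR_BGR2HSV); k=((h[...,2]<70)).astype(np.uint8);print(cv2.boundingRect(k),k.sum()); w=((h[...,1]<60)&(h[...,2]>110)).astype(np.uint8);print([int(v) for v in w.sum(1)])
E
```

```text
(8, 21, 10, 11) 94
[0, 0, 0, 0, 0, 0, 0, 0, 6, 9, 11, 12, 12, 11, 11, 20, 23, 27, 27, 19, 4, 0, 0, 0, 0, 0, 0, 0, 0, 0, 0, 0, 2, 9, 7, 3, 0, 0, 0, 0, 0, 0, 0]
(8, 21, 10, 11) 96
[0, 0, 0, 0, 0, 0, 0, 0, 6, 9, 11, 11, 11, 11, 11, 20, 23, 27, 27, 19, 5, 0, 0, 0, 0, 0, 0, 0, 0, 0, 0, 0, 2, 9, 8, 3, 0, 0, 0, 0, 0, 0, 0]
```

View pics/c5.png

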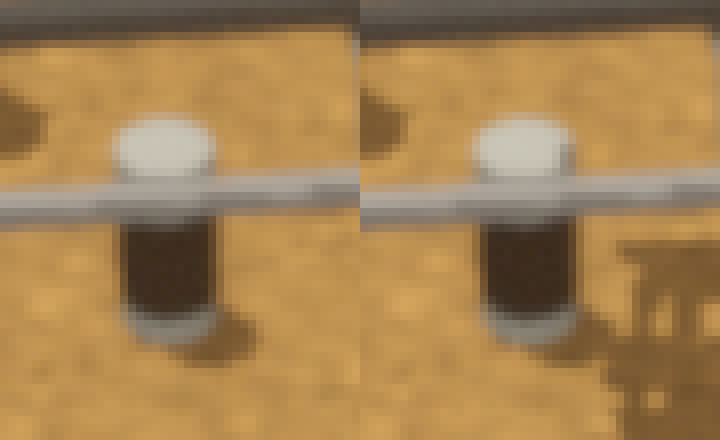

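The cap hasn't moved; the difference is only the gripper's shadow. I go down again and wait for the grip this time.

```bash
python3 drive.py '[{"pos":[0,-0.8,40]},{"pos":[0,0,40]},{"pos":[0,0,40]},{"pos":[0,0,40]},{},{}]'
python3 drive.py '[{},{},{},{},{},{},{}]' 20 20
```

```text
time_s: 4.9
ee_pos: [543.4, -2.2, 39.3]
ee_rot: [180.0, 0.0, -5.1]
force: [0.2, -0.1, 0.5]
gripper_width: 59.9
gripper_force: 0.0
time_s: 5.6
ee_pos: [543.8, -2.1, 39.8]
ee_rot: [-180.0, -0.1, -5.1]
force: [0.6, 1.4, 6.5]
gripper_width: 29.3
gripper_force: 20.0
```

```bash
python3 drive.py '[{"pos":[0,0,-40]},{"pos":[0,0,-40]},{"pos":[0,0,-40]},{"pos":[0,0,-40]},{"pos":[30.2,35,0]},{"pos":[30.2,35,0]},{"pos":[30.2,35,0]},{"pos":[30.2,35,0]}]'
python3 drive.py '[{"pos":[30.2,35,0]},{},{},{}]'
python3 to.py 678.4 -189.5 45 -5.1
```

```text
time_s: 6.4
ee_pos: [651.5, -153.6, 198.6]
ee_rot: [-180.0, 0.0, -5.1]
force: [0.2, 0.2, -0.6]
gripper_width: 29.4
gripper_force: 20.0
time_s: 6.8
ee_pos: [677.3, -189.0, 198.5]
ee_rot: [-180.0, 0.1, -5.1]
force: [0.2, 0.5, -0.1]
gripper_width: 29.4
gripper_force: 20.0
turn [-0.03  0.09  0.03] shift [  1.2   0.4 153.5] t 6.8
```

```bash
python3 drive.py '[{"pos":[1.8,0.4,40]},{"pos":[0,0,40]},{"pos":[0,0,30]},{"pos":[0,0,10]},{"pos":[0,0,10]},{},{}]'
python3 drive.py '[{"pos":[0,0,8]},{"pos":[0,0,8]},{},{}]'
python3 to.py 679 -189.5 45 -5.1
```

```text
time_s: 7.5
ee_pos: [680.5, -190.4, 70.6]
ee_rot: [180.0, -0.1, -5.1]
force: [-0.5, -0.1, 0.2]
gripper_width: 29.3
gripper_force: 20.0
time_s: 7.9
ee_pos: [679.5, -190.4, 52.6]
ee_rot: [-180.0, 0.0, -5.1]
force: [0.0, 0.7, -0.8]
gripper_width: 29.4
gripper_force: 20.0
turn [-0.    0.04  0.  ] shift [-0.6 -0.9  7.6] t 7.9
```

```bash
python3 drive.py '[{"pos":[0,0,4]},{"pos":[0,0,4]},{},{}]'
python3 drive.py '[{},{},{},{}]' 48
python3 drive.py '[{"pos":[0,0,-30]},{"pos":[0,0,-40]},{"pos":[0,0,-45]},{"pos":[0,0,-45]},{"pos":[0,0,-45]},{"pos":[0,0,-45]},{"pos":[0,0,-35]},{}]'
python3 to.py 413.9 348.5 330 -5.1
```

```text
time_s: 8.3
ee_pos: [679.7, -190.4, 44.8]
ee_rot: [-180.0, 0.0, -5.1]
force: [-0.6, -0.1, -0.8]
gripper_width: 29.4
gripper_force: 20.0
time_s: 8.7
ee_pos: [679.9, -190.5, 45.2]
ee_rot: [180.0, -0.0, -5.1]
force: [-1.0, 0.9, 0.1]
gripper_width: 47.9
gripper_force: 0.0
time_s: 9.5
ee_pos: [681.4, -190.9, 337.2]
ee_rot: [179.9, -0.7, -5.1]
force: [0.8, -0.2, -1.1]
gripper_width: 47.9
gripper_force: 0.0
turn [ 0.15 -0.72  0.  ] shift [-314.4 -513.5    7.2] t 9.5
```

```bash
python3 drive.py '[{"pos":[-24.2,-39.5,0]},{"pos":[-24.2,-39.5,0]},{"pos":[-24.2,-39.5,0]},{"pos":[-24.2,-39.5,0]},{"pos":[-24.2,-39.5,0]},{"pos":[-24.2,-39.5,0]},{"pos":[-24.2,-39.5,0]},{"pos":[-24.2,-39.5,0]}]' 60
python3 drive.py '[{"pos":[-24.2,-39.5,0]},{"pos":[-24.2,-39.5,0]},{"pos":[-24.2,-39.5,0]},{"pos":[-24.2,-39.5,0]},{"pos":[-24.2,-39.5,0]},{},{},{}]'
python3 to.py 413.9 348.5 38 -5.1
python3 - <<'E'
from h import *
np.set_printoptions(precision=1,suppress=True)
t=env.grab_frame("top");cv2.imwrite("pics/t2.png",t);s=env.grab_frame("side");cv2.imwrite("pics/s2.png",s)
h=cv2.cvtColor(t,cv2.COLOR_BGR2HSV);w=((h[...,1]<60)&(h[...,2]>150)).astype(np.uint8)
n,l,st,c=cv2.connectedComponentsWithStats(w[190:260,360:450])
for i in range(1,n):
    if st[i][4]>20:print(st[i],onz("top",c[i][0]+360,c[i][1]+190,68))
E
```

```text
time_s: 10.3
ee_pos: [513.4, 142.9, 329.2]
ee_rot: [180.0, 0.1, -5.1]
force: [0.1, 1.2, 0.8]
gripper_width: 60.2
gripper_force: 0.0
time_s: 11.1
ee_pos: [412.2, 348.1, 329.5]
ee_rot: [179.9, 0.0, -5.1]
force: [-0.5, -0.4, -0.9]
gripper_width: 60.3
gripper_force: 0.0
turn [ 0.06  0.01 -0.04] shift [  1.6  -0.5 291.5] t 11.1
[ 40  16  13  12 130] [ 678.5 -190.5   68. ]
```

Cap A's top is seen at (678.5, -190.5), which is the middle of pocket 1. Next is cap B.

```bash
python3 drive.py '[{"pos":[1.6,-0.5,45]},{"pos":[0,0,45]},{"pos":[0,0,45]},{"pos":[0,0,45]},{"pos":[0,0,45]},{"pos":[0,0,45]},{"pos":[0,0,20]},{}]'
python3 drive.py '[{},{},{},{},{},{},{}]' 20 20
python3 drive.py '[{"pos":[0,0,-45]},{"pos":[0,0,-45]},{"pos":[0,0,-45]},{"pos":[0,0,-45]},{"pos":[0,0,-45]},{"pos":[0,0,-45]},{"pos":[0,0,-20]},{}]'
python3 to.py 632.6 -185.3 330 -5.1
```

```text
time_s: 12.0
ee_pos: [412.4, 346.7, 36.9]
ee_rot: [179.7, 0.3, -5.2]
force: [0.2, -0.1, 0.0]
gripper_width: 60.2
gripper_force: 0.0
time_s: 12.7
ee_pos: [414.3, 349.8, 41.1]
ee_rot: [-179.9, -0.1, -5.1]
force: [1.0, -1.5, 6.1]
gripper_width: 29.5
gripper_force: 20.0
time_s: 13.5
ee_pos: [414.5, 350.2, 333.4]
ee_rot: [-179.7, -0.3, -5.1]
force: [0.5, -0.6, -1.0]
gripper_width: 29.4
gripper_force: 20.0
turn [-0.29 -0.31  0.02] shift [264.8 514.    3.4] t 13.5
```

```bash
python3 drive.py '[{"pos":[20.3,39.5,0]},{"pos":[20.3,39.5,0]},{"pos":[20.3,39.5,0]},{"pos":[20.3,39.5,0]},{"pos":[20.3,39.5,0]},{"pos":[20.3,39.5,0]},{"pos":[20.3,39.5,0]},{"pos":[20.3,39.5,0]}]'
python3 drive.py '[{"pos":[20.3,39.5,0]},{"pos":[20.3,39.5,0]},{"pos":[20.3,39.5,0]},{"pos":[20.3,39.5,0]},{"pos":[20.3,39.5,0]},{},{},{}]'
python3 to.py 632 -185.3 72 -5.1
```

```text
time_s: 14.3
ee_pos: [546.8, 18.5, 327.5]
ee_rot: [180.0, 0.2, -5.1]
force: [0.9, 0.0, -0.5]
gripper_width: 29.4
gripper_force: 20.0
time_s: 15.1
ee_pos: [630.3, -184.4, 328.6]
ee_rot: [-179.9, 0.1, -5.0]
force: [-0.3, 0.4, 0.2]
gripper_width: 29.4
gripper_force: 20.0
turn [-0.06  0.15  0.05] shift [  1.8   0.8 256.6] t 15.1
```

```bash
python3 drive.py '[{"pos":[0,0,45]},{"pos":[0,0,45]},{"pos":[0,0,45]},{"pos":[0,0,45]},{},{}]'
python3 to.py 632 -185.3 72 -5.1
```

```text
time_s: 15.7
ee_pos: [631.0, -184.4, 150.8]
ee_rot: [-180.0, -0.0, -5.0]
force: [0.5, 0.7, 0.4]
gripper_width: 29.5
gripper_force: 20.0
turn [-0.   -0.    0.09] shift [ 1.1  0.8 78.8] t 15.7
```

```bash
python3 drive.py '[{"pos":[0.8,0.8,40]},{"pos":[0,0,30]},{"pos":[0,0,9]},{},{}]'
python3 drive.py '[{"pos":[0,0,8]},{"pos":[0,0,8]},{"pos":[0,0,8]},{},{}]'
python3 to.py 632 -185.3 45 -5.1
```

```text
time_s: 16.2
ee_pos: [633.2, -186.6, 73.1]
ee_rot: [180.0, -0.2, -5.1]
force: [-0.2, 0.6, -0.2]
gripper_width: 29.6
gripper_force: 20.0
time_s: 16.7
ee_pos: [631.5, -186.4, 46.4]
ee_rot: [-180.0, 0.0, -5.1]
force: [-0.1, 0.1, -0.7]
gripper_width: 29.6
gripper_force: 20.0
turn [-0.01  0.04  0.  ] shift [ 0.4 -1.1  1.4] t 16.7
```

```bash
python3 drive.py '[{"pos":[0,0,1]},{},{},{},{}]' 48
python3 drive.py '[{"pos":[0,0,-30]},{"pos":[0,0,-40]},{"pos":[0,0,-40]},{"pos":[0,0,-40]},{"rotvec":[0,0,-8.2]},{"rotvec":[0,0,-8.2]},{"rotvec":[0,0,-8.2]}]'
python3 drive.py '[{"rotvec":[0,0,-8.2]},{"rotvec":[0,0,-8.2]},{"rotvec":[0,0,-8.2]},{"rotvec":[0,0,-8.2]},{"rotvec":[0,0,-8.2]},{"rotvec":[0,0,-8.2]},{"rotvec":[0,0,-8.2]},{"rotvec":[0,0,-8]}]'
python3 drive.py '[{}]'
python3 to.py 650.6 -241.2 150 84.8
python3 - <<'E'
from h import *
cv2.imwrite("pics/s3.png",env.grab_frame("side"));cv2.imwrite("pics/t3.png",env.grab_frame("top"))
E
```

```text
time_s: 17.2
ee_pos: [631.7, -186.4, 46.1]
ee_rot: [180.0, -0.0, -5.1]
force: [0.3, 0.1, 0.2]
gripper_width: 48.0
gripper_force: 0.0
time_s: 17.9
ee_pos: [631.6, -186.4, 196.6]
ee_rot: [180.0, -0.0, 19.8]
force: [0.2, 0.5, -0.2]
gripper_width: 47.7
gripper_force: 0.0
time_s: 18.7
ee_pos: [631.5, -186.4, 196.0]
ee_rot: [180.0, 0.0, 85.2]
force: [-0.2, -0.2, -0.4]
gripper_width: 48.3
gripper_force: 0.0
time_s: 18.8
ee_pos: [631.6, -186.4, 196.0]
ee_rot: [180.0, 0.0, 84.9]
force: [0.1, -0.4, -1.1]
gripper_width: 48.1
gripper_force: 0.0
turn [0.   0.   0.09] shift [-52.9  23.9  46. ] t 18.8
```

```bash
python3 drive.py '[{"pos":[-26.5,12,0]},{"pos":[-26.4,11.9,0]},{"pos":[0,0,35]},{"pos":[0,0,40]},{},{}]'
python3 to.py 650.6 -241.2 81 84.8
```

```text
time_s: 19.5
ee_pos: [650.7, -241.2, 121.0]
ee_rot: [-180.0, -0.0, 84.8]
force: [-0.4, -0.7, 1.3]
gripper_width: 47.8
gripper_force: 0.0
turn [-0.05 -0.01  0.04] shift [-0.1 -0.1 40. ] t 19.5
```

```bash
python3 drive.py '[{"pos":[0,0,20]},{"pos":[0,0,20]},{},{}]'
python3 drive.py '[{},{},{},{},{},{},{},{}]' 0 50
python3 drive.py '[{"pos":[0,0,-5]},{"pos":[0,0,-10]},{"pos":[0,0,-15]},{},{}]'
```

```text
time_s: 19.9
ee_pos: [652.0, -241.5, 83.3]
ee_rot: [179.8, 0.1, 84.9]
force: [-0.2, 0.0, 0.2]
gripper_width: 48.0
gripper_force: 0.0
time_s: 20.7
ee_pos: [650.7, -241.3, 81.0]
ee_rot: [-180.0, 0.0, 84.9]
force: [-0.7, 0.4, 0.4]
gripper_width: 7.6
gripper_force: 50.0
time_s: 21.2
ee_pos: [650.8, -241.3, 111.3]
ee_rot: [180.0, 0.0, 84.9]
force: [-0.4, 0.8, -3.3]
gripper_width: 8.1
gripper_force: 50.0
```

The grasp holds: the opening is 8.1 mm and the load 3.3 N, which is about 0.33 kg. I lift further, turn to the stand's yaw and check how the carrier hangs.

```bash
python3 drive.py '[{"pos":[0,0,-30]},{"pos":[0,0,-30]},{"pos":[0,0,-30]},{"pos":[0,0,-30]},{"pos":[0,0,-30]},{"pos":[0,0,-30]},{"rotvec":[0,0,-4.75]},{"rotvec":[0,0,-4.75]}]'
python3 drive.py '[{}]'
python3 to.py 405.5 97.4 291 94.4
python3 - <<'E'
from h import *
t=env.grab_frame("top");s=env.grab_frame("side");cv2.imwrite("pics/t4.png",t);cv2.imwrite("pics/s4.png",s)
p=env.state()["ee_pos"]
print(p,proj("side",p),proj("side",p+[0,54,-3]))
E
```

```text
time_s: 22.0
ee_pos: [650.8, -241.3, 291.5]
ee_rot: [179.9, 0.0, 94.6]
force: [-0.1, -0.8, -3.8]
gripper_width: 7.7
gripper_force: 50.0
time_s: 22.1
ee_pos: [650.4, -241.1, 290.0]
ee_rot: [-179.9, -0.0, 94.4]
force: [0.4, 1.3, -2.2]
gripper_width: 8.0
gripper_force: 50.0
turn [-0.09 -0.03 -0.  ] shift [ 356.3 -218.2   -1. ] t 22.1
[ 650.4729748  -241.08122662  289.94595574] [274.78911241 144.67061839] [273.34963395 154.62962131]
```

```bash
python3 drive.py '[{"pos":[20,-36.4,0]},{"pos":[20,-36.4,0]},{"pos":[20,-36.4,0]},{"pos":[20,-36.4,0]},{"pos":[20,-36.4,0]},{"pos":[20,-36.2,0]},{"pos":[33.7,0,0]},{"pos":[33.7,0,0]}]'
python3 drive.py '[{"pos":[33.7,0,0]},{"pos":[33.7,0,0]},{"pos":[33.7,0,0]},{"pos":[33.7,0,0]},{"pos":[33.7,0,0]},{},{}]'
python3 drive.py '[{"pos":[0,0,30]},{"pos":[0,0,30]},{"pos":[0,0,30]},{"pos":[0,0,30]},{},{}]'
python3 to.py 405.5 97.4 169 94.4
python3 - <<'E'
from h import *
t=env.grab_frame("top");s=env.grab_frame("side");cv2.imwrite("pics/t5.png",t);cv2.imwrite("pics/s5.png",s)
p=env.state()["ee_pos"]
e=p+[-4.1,53.8,-3];print(p,proj("side",p),proj("side",e),proj("top",e))
cv2.imwrite("pics/c6.png",np.hstack([cv2.resize(s[190:390,270:470],None,fx=2,fy=2),cv2.resize(t[200:400,180:380],None,fx=2,fy=2)]))
E
```

```text
time_s: 23.0
ee_pos: [417.4, -70.4, 291.1]
ee_rot: [179.9, 0.0, 94.2]
force: [1.0, 0.9, -2.9]
gripper_width: 7.4
gripper_force: 50.0
time_s: 23.7
ee_pos: [405.5, 97.1, 290.7]
ee_rot: [-180.0, 0.1, 94.5]
force: [0.1, -0.2, -3.9]
gripper_width: 8.0
gripper_force: 50.0
time_s: 24.3
ee_pos: [406.2, 96.1, 171.4]
ee_rot: [-180.0, 0.0, 94.3]
force: [0.6, -1.0, -1.8]
gripper_width: 7.4
gripper_force: 50.0
turn [-0.    0.02 -0.09] shift [ 1.4 -0.6  2.4] t 24.3
[407.28968468  96.66439645 172.62911745] [383.71398991 258.36271336] [388.47837912 274.95659732] [252.05992374 327.9878827 ]
```

View pics/c6.png

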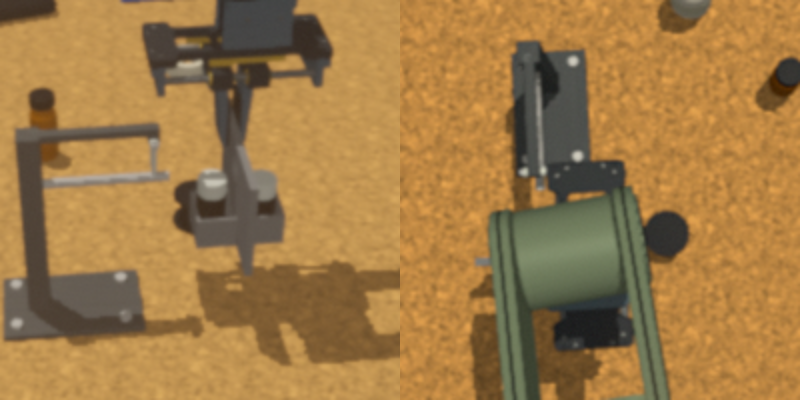

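In the crop, both capacitors stand in the pockets. The plate's +y edge runs from about (238,143) to (247,273), the peg tip is at (168,176), the flap hangs shut, and the gripper body is to the -y side of the stand. I compare these with the predicted projections.

```bash
python3 - <<'E'
from h import *
np.set_printoptions(precision=1,suppress=True)
p=env.state()["ee_pos"]; a=np.radians(4.4);ex=np.array([np.cos(a),np.sin(a),0]);ey=np.array([-ex[1],ex[0],0])
e=p+54*ey-[0,0,3]
print(p,"eye",e)
for h in(30,-78):print(proj("side",e+70*ey+[0,0,h]),proj("top",e+70*ey+[0,0,h]))
print("meas 389,261.5 / 393.5,326.5 ; top 220,331")
O=np.array([610.8,167.3,0])
print("tip pred",proj("side",O-138*ex+[0,0,170]),"meas ~354,278", "top",proj("top",O-138*ex+[0,0,170]))
E
python3 to.py 405.5 97.4 169 94.4
```

```text
[407.3  96.7 172.6] eye [403.1 150.5 169.6]
[396.3 284.6] [216.6 330. ]
[393.2 327.6] [224.3 330.1]
meas 389,261.5 / 393.5,326.5 ; top 220,331
tip pred [353.8 277.4] meas ~354,278 top [250.1 294.7]
turn [ 0.2  -0.01 -0.06] shift [ 0.9 -1.7  3.6] t 24.4
```

The near-bottom corner and the peg tip match the prediction within 1 px. The upper point I read was the far corner of the plate's top edge. The carrier hangs straight, so I let it settle and align.

```bash
python3 drive.py '[{},{}]'; python3 to.py 405.5 97.4 169 94.4
```

```text
time_s: 24.6
ee_pos: [406.5, 96.9, 172.0]
ee_rot: [179.9, -0.0, 94.4]
force: [1.3, 0.1, -3.3]
gripper_width: 8.0
gripper_force: 50.0
turn [ 0.14 -0.01 -0.  ] shift [ 0.5 -1.   3. ] t 24.6
```

```bash
python3 drive.py '[{"pos":[0.5,-1,3]},{"pos":[0,20,0]},{"pos":[0,20,0]},{"pos":[0,20,0]},{"pos":[0,10,0]},{},{}]'
python3 to.py 479.1 103 169 94.4
```

```text
time_s: 25.3
ee_pos: [473.5, 102.6, 167.6]
ee_rot: [-179.9, 0.0, 94.4]
force: [0.3, 0.1, -2.9]
gripper_width: 8.1
gripper_force: 50.0
turn [-0.11  0.02  0.01] shift [ 0.   5.6 -1.4] t 25.3
```

```bash
python3 drive.py '[{"pos":[0,8,-1]},{"pos":[0,8,0]},{},{}]'
python3 drive.py '[{"pos":[0,10,0]},{"pos":[0,10,0]},{"pos":[0,10,0]},{},{}]'
python3 to.py 546.1 108.2 169 94.4
```

```text
time_s: 25.7
ee_pos: [490.5, 103.9, 168.9]
ee_rot: [-180.0, 0.0, 94.4]
force: [-0.5, -0.6, -2.7]
gripper_width: 7.7
gripper_force: 50.0
time_s: 26.2
ee_pos: [520.6, 106.2, 168.6]
ee_rot: [-180.0, 0.0, 94.4]
force: [0.5, -0.2, -3.6]
gripper_width: 7.9
gripper_force: 50.0
turn [-0.04  0.01 -0.  ] shift [ 0.1 25.6 -0.4] t 26.2
```

```bash
python3 drive.py '[{"pos":[0,9,0]},{"pos":[0,9,0]},{"pos":[0,8.5,0]},{},{},{}]'
python3 drive.py '[{"pos":[0,0,2]},{"pos":[0,0,2]},{},{}]'
python3 drive.py '[{"pos":[0,0,1]},{},{}]'
python3 - <<'E'
from h import *
s=env.grab_frame("side");t=env.grab_frame("top");cv2.imwrite("pics/s6.png",s);cv2.imwrite("pics/t6.png",t)
print(env.state()["ee_pos"],env.state()["force"])
cv2.imwrite("pics/c7.png",cv2.resize(s[180:370,260:400],None,fx=4,fy=3.1,interpolation=cv2.INTER_CUBIC))
E
```

```text
time_s: 26.8
ee_pos: [546.5, 108.2, 168.8]
ee_rot: [-180.0, 0.0, 94.4]
force: [0.0, 0.4, -3.9]
gripper_width: 8.0
gripper_force: 50.0
time_s: 27.2
ee_pos: [546.8, 108.2, 164.9]
ee_rot: [-180.0, 0.0, 94.4]
force: [0.9, 0.1, -2.1]
gripper_width: 7.8
gripper_force: 50.0
time_s: 27.5
ee_pos: [546.9, 108.2, 163.9]
ee_rot: [180.0, 0.0, 94.4]
force: [0.2, -0.4, -2.6]
gripper_width: 8.0
gripper_force: 50.0
[546.91212882 108.23148772 163.98012853] [-0.50621657 -0.80503232 -1.92282917]
```

View pics/c7.png

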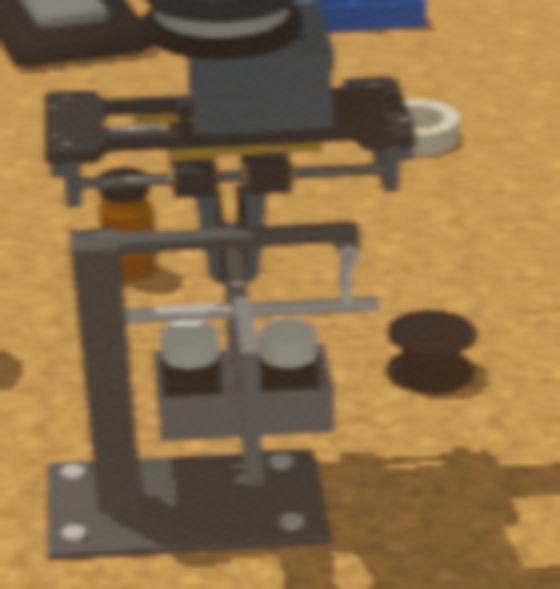

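In the picture the peg runs through the plate near (240,308), the flap hangs shut at (347,270) outside the plate, and both caps are seated at (190,345) and (288,343). I lower it until the peg takes the load.

```bash
for i in 1 2 3 4; do python3 drive.py '[{"pos":[0,0,0.7]},{},{},{}]' | egrep 'pos|force:' ; done
```

```text
ee_pos: [546.9, 108.2, 163.2]
force: [0.4, -0.5, -3.4]
gripper_force: 50.0
ee_pos: [547.0, 108.3, 162.9]
force: [-0.2, -0.6, -1.0]
gripper_force: 50.0
ee_pos: [547.1, 108.3, 162.6]
force: [-2.2, -0.5, 6.0]
gripper_force: 50.0
ee_pos: [547.1, 108.3, 162.5]
force: [-2.4, -1.7, 8.8]
gripper_force: 50.0
```

```bash
python3 drive.py '[{"pos":[0,0,-1]},{},{}]' - 6
python3 drive.py '[{},{},{},{},{}]' 36
python3 drive.py '[{"pos":[0,0,-5]},{"pos":[0,0,-10]},{"pos":[0,0,-15]},{"pos":[0,0,-20]},{"pos":[0,0,-30]},{"pos":[0,0,-30]},{"pos":[0,0,-30]}]'
python3 drive.py '[{"pos":[-30,0,0]},{"pos":[-40,0,0]},{"pos":[-40,0,0]},{"pos":[-40,0,0]},{"pos":[-40,0,0]},{"pos":[-40,0,0]},{},{}]'
python3 drive.py '[{},{},{},{},{},{},{},{}]'
python3 - <<'E'
from h import *
A=[env.grab_frame("side")]
E
python3 - <<'E'
from h import *
a=env.grab_frame("side");[env.grab_frame("top") for _ in range(8)];b=env.grab_frame("side")
print("moving px",(cv2.absdiff(a,b).max(2)>25).sum())
t=env.grab_frame("top")
cv2.imwrite("pics/s7.png",b);cv2.imwrite("pics/t7.png",t)
cv2.imwrite("pics/c8.png",np.hstack([cv2.resize(b[190:370,230:410],None,fx=2.2,fy=2.2),cv2.resize(t[160:340,220:400],None,fx=2.2,fy=2.2)]))
E
```

```text
time_s: 29.5
ee_pos: [547.7, 108.3, 162.2]
ee_rot: [179.9, 0.0, 94.4]
force: [2.3, -0.7, 1.7]
gripper_width: 7.9
gripper_force: 6.0
time_s: 30.0
ee_pos: [546.7, 108.3, 162.0]
ee_rot: [-180.0, 0.0, 94.4]
force: [-0.5, 0.1, 0.5]
gripper_width: 36.1
gripper_force: 0.0
time_s: 30.7
ee_pos: [546.8, 108.2, 304.4]
ee_rot: [179.9, -0.0, 94.4]
force: [1.2, 0.2, -0.6]
gripper_width: 35.6
gripper_force: 0.0
time_s: 31.5
ee_pos: [564.5, -121.5, 302.7]
ee_rot: [180.0, -0.0, 94.3]
force: [-0.8, 0.1, -0.2]
gripper_width: 36.4
gripper_force: 0.0
time_s: 32.3
ee_pos: [564.5, -121.1, 302.1]
ee_rot: [-180.0, 0.0, 94.4]
force: [-0.5, 0.6, -1.1]
gripper_width: 36.0
gripper_force: 0.0
moving px 0
```

View pics/c8.png

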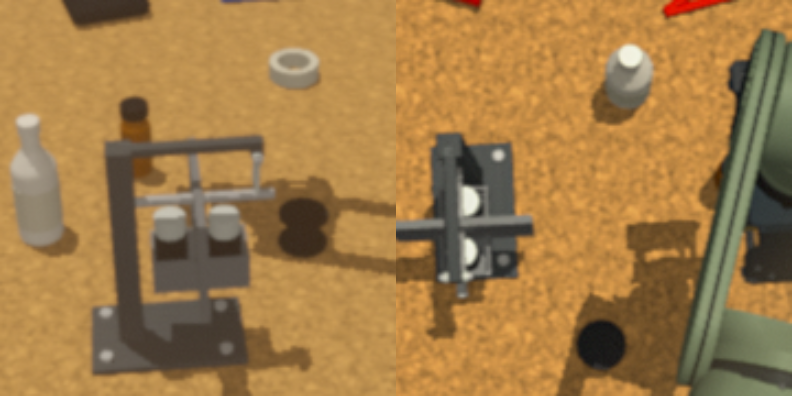

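The carrier hangs on the peg near (198,200) with both caps upright. The flap is shut at (257,170) outside the plate, and two frames 0.4 s apart show no motion. The bystanders in view look undisturbed. I hand the job in.

```bash
python3 -c "
from workcell import env
print(env.job_done())"
```

```text
the job is handed in; nothing more can be done
None
```

The job is handed in: both capacitors stand upright in the carrier's pockets, and the carrier hangs still on the peg with the flap shut behind its eye, the bottle, spool, tape and jar left standing, in about 33 s of the 72 s; one early lift of the first capacitor came up empty without moving it, and the verdict was not shown.

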